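Raise the tubes in the sample block and hold the lever

TASK

Raise the blood tubes out of the sample block so that they can be read. Lift the loose cover off the block by its rib and lay it gently on the bench, flat and rib up; then flip the safety catch all the way over, away from the lever, and only then pull the lever fully towards the front of the block and keep it there. The lever springs back if let go, so finish while still holding it; do not pull on the lever while the catch is closed, and leave the other things on the bench where they are.

Things in the scene. Friction and masses are not known exactly. Their poses are not given: they have to be found in the camera images.
- block: Fixed cream bench unit, 200 mm long (x), 255 wide (y -135 to +120). Origin on the bench; x points from its front (nearest the robot, within 0.35 rad of square) to its back, y to its left, z up. y -30 to +120 is 100 mm high with the tube well; y -135 to -30 is a grey deck 55 mm high with lever and catch. The bench to its left is free.
- well (a point): Centre of the mouth of the 90 mm square well in the block's top, at block (0, 50, 100) mm. Nine purple-capped tubes stand in it, tops 16 mm below the mouth; the lever raises them 50 mm. Axes as the block's.
- cover: Loose grey cover on the well, about 110 to 225 g: plug 84 mm square, z 0 to 7 mm (3 mm play); plate 104 mm square, z 7 to 13; grip rib on top 64 mm long (x), 14 thick (y), z 13 to 42. Origin: centre of the plug's underside, 93 mm above the bench on the block (yaw within 0.03 rad of the block's), 0 when laid on the bench.
- catch (a joint): Steel safety catch, an inverted L: 10 mm post with a lug on top that lies across the lever rod's front and blocks it. Hinge along the block's x, through block y -114, z 65 mm. 0 = closed, post upright; it opens outwards to the block's right (-y), stop at 1.4 rad. Under 1 N moves it; past about 0.6 rad it clears the lever, falls open by itself and stays.
- catch_lug (a point): Centre of the free end face of the catch's lug, at block (3, -75, 115) mm when closed. The lug is 12 mm (x), 44 mm long (y -119 to -75) and 20 mm high (z 105 to 125). Axes turn with the catch.
- lever (a joint): Lever that raises the tubes: rod 12 mm thick at block y -90, hinged along y at block x 0, z 70; at its end, 115 mm out, a black bar 16 mm thick lies along y (-102 to -22). 0 = rest, leaning 0.42 rad to the back (bar at x +47, z 175); pulled to the front, stop at 1.0 rad (bar x -63, z 166). Springs back; about 5 N to 10 N at the bar. Catch closed: blocked at 0.15 rad.
- lever_grip (a point): Point on the axis of the grip bar, at block y = -50 mm, 40 mm clear of the rod: the place to take the bar. Moves with the lever; its y axis lies along the bar.
- lever_pivot (a point): Point on the lever's axis, in the same upright plane as lever_grip (block (0, -50, 70) mm). Axes as the block's.
- specimen_jar: Bystander: clear-bodied round jar with a red cap, 56 mm across and 70 mm high. Origin: centre of its underside.
- slide_box: Bystander: blue box of slides, 85 x 50 x 32 mm. Origin: centre of its underside.
- tally_counter: Bystander: round steel hand counter, 52 mm across, 30 mm high with a 14 mm button on top. Origin: centre of its underside. The bystanders stand about 165 mm behind the block's origin or 275 mm to its right, in any order.

How it is judged (in metres and radians):
On the way, in this order (a step that is already met when the one before it is completed fails the run):
1. the cover lies flat on the bench, rib up, let go, with the catch still closed (height (world z) of cover below 0.008 m and angle between cover's own z axis and vertical below 0.1 rad and contact force between the fingers and cover below 0.2 N and linear speed of cover below 0.03 m/s and value of joint catch below 0.3 rad), for 0.2 s.
2. the catch is flipped open while the lever is still at rest (value of joint catch above 1.1 rad and value of joint lever below 0.2 rad), for 0.2 s.
3. the lever is pulled fully to the front and held by the fingers (value of joint lever above 0.88 rad and contact force between the fingers and lever above 1.5 N), for 0.5 s.
At the end, for the whole second after the job is handed in: The fingers hold the lever pulled (lever above 0.88 of 1.0 rad, more than 1.5 N between fingers and lever), the catch is open (above 1.1 of 1.4 rad), and the cover lies still, flat and rib up on the bench (origin below 8 mm, tilt below 0.1 rad), not touched by the fingers (all of step 3 and value of joint catch above 1.1 rad and linear speed of cover below 0.03 m/s and height (world z) of cover below 0.008 m and angle between cover's own z axis and vertical below 0.1 rad and contact force between the fingers and cover below 0.2 N); the arm keeps its last pose, push and grip.
It fails at once if the lever is pulled while the catch is closed (lever above 0.1 rad, catch below 0.4 rad) (value of joint lever above 0.1 rad and value of joint catch below 0.4 rad).
It fails at once if the cover is dropped or thrown (faster than 0.6 m/s out of the fingers) (linear speed of cover above 0.6 m/s and contact force between the fingers and cover below 0.05 N).
It fails at once if the specimen jar is moved more than 30 mm or knocked over (distance of specimen_jar from where it was at the start of the episode above 0.03 m or angle between specimen_jar's own z axis and vertical above 0.5 rad).
It fails at once if the slide box is moved more than 30 mm or knocked over (distance of slide_box from where it was at the start of the episode above 0.03 m or angle between slide_box's own z axis and vertical above 0.5 rad).
It fails at once if the tally counter is moved more than 30 mm or knocked over (distance of tally_counter from where it was at the start of the episode above 0.03 m or angle between tally_counter's own z axis and vertical above 0.5 rad).
It also fails if it takes over 64 s, if anything falls off the work surface, if the arm or the gripper's body presses on something with over 40 N, if the wrist force passes 120 N, or if a joint passes its speed limit or range.

ROBOT

A 6-joint arm with a two-finger parallel gripper is mounted at the origin on the work surface. World frame = base frame: x ahead of the robot, y to its left, z up, the work surface at z = 0. Lengths are in m, angles in degrees, forces in N, time in s.
With the tool pointing down it reaches from about 0.375 to 0.9 m from the base axis. Payload 3.1 kg.
Tool frame: the origin (TCP) lies at the very end of the fingers, on their centre line; the grasp point (between the pads) lies 19 mm behind it; z points along the fingers, y is the line along which they close (so a half turn about z gives the same grasp; the last joint's range is limited). The gripper opens to 87 mm and grips with 3 to 60 N. Pads are 19 mm wide; open, the fingers measure 117 mm over their backs; the gripper's body (75 mm by 190 mm) begins 51 mm behind the grasp point.
Start: joints at [-78.753, 30.224, 82.088, -0, 67.689, -10.227], TCP at [0.229, -0.582, 0.223] pointing down, gripper open.
Joint ranges: [-176.69, 176.69], [-43.24, 126.21], [12.49, 139.97], [-82, 262], [0, 151.66], [-163.58, 163.58]. Speed limits (degrees/s): [159.86, 159.86, 180, 180, 180, 180].

INTERFACE

Orientations are given as a 3x3 rotation matrix whose columns are the frame's x, y, z axes.
In Python, from rig import bot, imaging gives the robot as it stands.
- The arm moves only by the tool drive_tool, never from a script. Its argument "deltas" is text: rows parted by semicolons, each of 5 numbers parted by spaces: the finger opening in mm, from 0 to 87, then the shift along the world's x, y, z in mm, then the turn about the world's z in rad. In form: jaw dx dy dz twist; .... A call has 1 to 12 rows; each row is the pose to reach, as a shift and turn from the pose commanded when the call began; what a row does not reach only later rows make up. A row lasts 1/10 s, in which the tool goes at most 50 mm and 8.59 degrees, less where a joint would pass 70% of its speed; a pose out of reach is approached as far as the arm can. A call with a gripper value outside its range is refused whole. The fingers move at their own pace and stop on an object; the grip force is fixed at half the most. Time passes only in rows, so rows that repeat a pose let the fingers close. It gives the time, the measured TCP pose, the force, the opening and the grip force at its end, in the units of the state.
- bot.read_state(): the state, without advancing time (a new reading comes with each control period).
- imaging.capture(name): name is "scene" or "top" or "wrist"; returns the picture (384x512x3 uint8, red, green, blue); there is no depth.
- imaging.camera_model(name): a dict with "fx", "fy", "cx", "cy" (pixels), "T" (4x4, takes a point from camera to world coordinates). Camera axes: x right, y down, z forward; pixel columns grow to the right and rows downward; lengths in m; the calibration is good to about 2 mm. A picture is of the moment at which its call begins: read the wrist's pose just before it. camera_model takes no time and is no camera call; for the wrist camera it gives the pose at the moment of the call.
- bot.hand_in(): hands the job in; it is judged then, once.
The state is a dict: "time_s": time; "joint_positions": joint angles; "qvel": joint speeds; "tau": joint torques, N m; "position": TCP position; "tcp_rot": TCP orientation; "force": force on the tool from outside, world axes, zero at the start; "moment": the same for the moment, N m; "opening": opening from 0.0 (shut) to 1.0 (fully open); "grasp_force": force on a finger pad.
Only numpy, scipy, OpenCV 4.12 (cv2) and the standard library are available. Lean on these libraries where they do the work, as an engineer would, in place of code of your own. Each camera call takes 0.05 s, during which the arm holds its last target. There are 200 camera calls.

## Working session

There is one attempt and no reset: what is moved stays moved. The work goes in short steps, Python scripts to look and compute and a tool call to move; the robot and the scene stay as the last step left them, time stands still between calls to the robot, and variables do not carry over. Pictures are saved under pics/ and viewed, at most 10 in all, crops included, and the job is handed in when it is done.

Besides the shell and the picture viewer there is one more tool, called after "Request:" as name(argument=value, ...), one argument or row to a line, values as JSON. drive_tool: Moves the arm, as the interface text tells. Its arguments: {"type":"object","properties":{"deltas":{"type":"string"}},"required":["deltas"]}

```bash
mkdir -p pics
python3 - <<'E'
from rig import bot, imaging
import cv2,numpy as np
np.set_printoptions(precision=4,suppress=True)
a=[]
for n in("scene","top"):
    im=imaging.capture(n); cv2.imwrite(f"pics/{n}0.png",im[:,:,::-1]); m=imaging.camera_model(n); print(n,m)
s=bot.read_state(); print(s)
E
```

```text
scene {'fx': 426.7919732699934, 'fy': 426.7919732699934, 'cx': 251.59051102723822, 'cy': 193.84973206136962, 'T': array([[ 0.2619,  0.8311, -0.4907,  1.1173],
       [ 0.965 , -0.2196,  0.1432, -0.1925],
       [ 0.0112, -0.511 , -0.8595,  0.9822],
       [ 0.    ,  0.    ,  0.    ,  1.    ]])}
top {'fx': 435.384543069664, 'fy': 435.384543069664, 'cx': 261.1221482259717, 'cy': 194.98469901418608, 'T': array([[-0.013 , -0.9847,  0.1736,  0.4569],
       [-0.9999,  0.0138,  0.0032, -0.0748],
       [-0.0055, -0.1736, -0.9848,  1.0993],
       [ 0.    ,  0.    ,  0.    ,  1.    ]])}
{'time_s': 0.1, 'joint_positions': array([-78.7528,  30.2746,  82.1471,   0.0008,  67.6887, -10.2266]), 'qvel': array([ 0.0464, -0.1137, -0.1421,  0.0334, -0.0207,  0.0208]), 'tau': array([ -0.    , -44.0985, -17.7151,   0.0634,   0.0534,  -0.0001]), 'position': array([ 0.2287, -0.581 ,  0.2217]), 'tcp_rot': array([[ 0.9306,  0.3661, -0.0004],
       [ 0.3661, -0.9306,  0.0019],
       [ 0.0004, -0.0019, -1.    ]]), 'force': array([ 0.6814,  0.2638, -0.7318]), 'moment': array([ 0.0903, -0.0274, -0.0678]), 'grasp_force': 0.0, 'opening': 1.0028068321525734}
```

View pics/scene0.png

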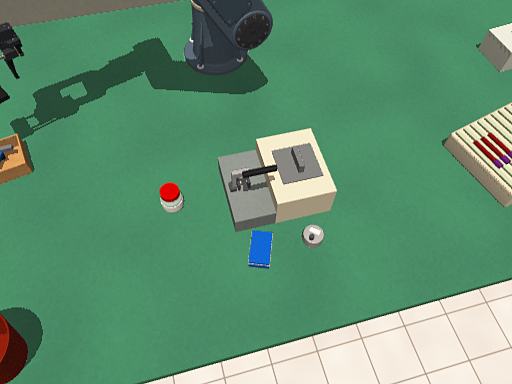

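View pics/top0.png

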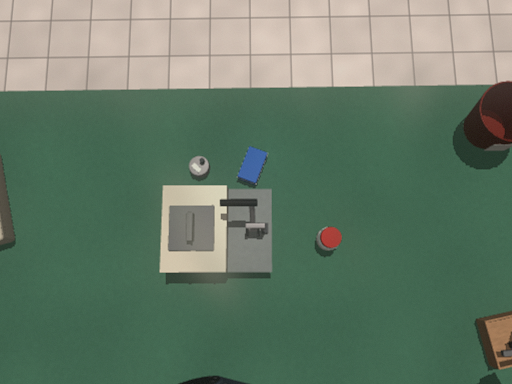

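The top view shows the block nearly square to the robot: cream top at about (162-228, 186-272), rib at (190, 227), lever bar at (238, 203), catch lug at (256, 226), jar at (329, 238), slide box at (252, 166), counter at (199, 166). Next I'll get the block pose from the cream outline and the bar.

```bash
cat > h.py <<'E'
import cv2,numpy as np
from rig import bot, imaging
np.set_printoptions(precision=4,suppress=True)
def ray(m,uv,z):
    uv=np.atleast_2d(uv).astype(float); T=m["T"]
    d=np.c_[(uv[:,0]-m["cx"])/m["fx"],(uv[:,1]-m["cy"])/m["fy"],np.ones(len(uv))]@T[:3,:3].T
    return T[:3,3]+d*((z-T[2,3])/d[:,2])[:,None]
def proj(m,p):
    q=(np.atleast_2d(p)-m["T"][:3,3])@m["T"][:3,:3]
    return np.c_[m["fx"]*q[:,0]/q[:,2]+m["cx"],m["fy"]*q[:,1]/q[:,2]+m["cy"]]
def big(mask):
    c,_=cv2.findContours(mask.astype(np.uint8),cv2.RETR_EXTERNAL,cv2.CHAIN_APPROX_NONE)
    return max(c,key=cv2.contourArea)[:,0]
E
python3 - <<'E'
from h import *
im=cv2.imread("pics/top0.png"); m=imaging.camera_model("top")
hsv=cv2.cvtColor(im,cv2.COLOR_BGR2HSV); roi=np.zeros(im.shape[:2],bool); roi[178:285,150:285]=1
cream=roi&(hsv[...,2]>170)&(hsv[...,0]<40)&(hsv[...,1]>15)
w=ray(m,big(cream),0.1)[:,:2]*1000
print("cream",cv2.minAreaRect(w.astype(np.float32)), cv2.boxPoints(cv2.minAreaRect(w.astype(np.float32))))
bar=roi&(hsv[...,2]<40)
b=big(bar); print("bar",cv2.minAreaRect((ray(m,b,0.175)[:,:2]*1000).astype(np.float32)))
grey=np.zeros_like(roi); grey[200:255,166:217]=1; grey&=(hsv[...,2]<150)&(hsv[...,2]>30)
print("plate",cv2.minAreaRect((ray(m,big(grey),0.106)[:,:2]*1000).astype(np.float32)))
big_=cv2.resize(im[180:280,150:290],None,fx=5.6,fy=5.6,interpolation=cv2.INTER_CUBIC); cv2.imwrite("pics/crop1.png",big_)
E
```

```text
cream ((559.7623901367188, 84.98979949951172), (149.505126953125, 198.3828125), 89.25475311279297) [[459.6071  11.5337]
 [657.9731   8.9534]
 [659.9177 158.4459]
 [461.5516 161.0262]]Traceback (most recent call last):
  File "<stdin>", line 8, in <module>
  File "h.py", line 13, in big
    return max(c,key=cv2.contourArea)[:,0]
           ~~~^^^^^^^^^^^^^^^^^^^^^^^
ValueError: max() iterable argument is empty
```

Request:
drive_tool(
  deltas="87 20 42 20 -0.1; 87 45 95 40 -0.2; 87 65 137 60 -0.3; 87 85 180 60 -0.388; 87 105 221 60 -0.388; 87 125 263 60 -0.388; 87 145 305 60 -0.388; 87 165 348 60 -0.388; 87 185 390 60 -0.388; 87 205 432 60 -0.388; 87 220 463 60 -0.388; 87 220 463 60 -0.388",
)

```text
time_s: 1.3
position: [0.4494, -0.1148, 0.2823]
tcp_rot: [[1.0, -0.007, -0.0], [-0.007, -1.0, 0.002], [-0.0, -0.002, -1.0]]
force: [-0.1, 0.1, 0.2]
opening: 1.002
grasp_force: 0.0
```

Request:
drive_tool(
  deltas="87 20 42 0 0; 87 40 84 0 0; 87 60 126 0 0; 87 80 168 0 0; 87 90 190 0 0; 87 95 203 0 0; 87 99 209 0 0; 87 99 209 0 0; 87 99 209 0 0",
)

```text
time_s: 2.2
position: [0.5474, 0.0891, 0.2824]
tcp_rot: [[1.0, -0.015, -0.001], [-0.015, -1.0, -0.001], [-0.001, 0.001, -1.0]]
force: [0.6, -0.3, 0.0]
opening: 1.003
grasp_force: 0.0
```

Run:
```python
from h import *
s=bot.read_state(); m=imaging.camera_model("wrist"); im=imaging.capture("wrist")
cv2.imwrite("pics/w1.png",im[:,:,::-1]); print(s["time_s"],s["position"],s["tcp_rot"],s["joint_positions"]); print(m)
o=np.array([.5592,.040,0]); c,sn=np.cos(-.013),np.sin(-.013); R=np.array([[c,-sn,0],[sn,c,0],[0,0,1]])
for n,p in dict(ribA=(-32,50,135),ribB=(32,50,135),plateFL=(-52,102,106),plateBR=(52,-2,106),plateBL=(52,102,106),topBL=(100,120,100)).items(): print(n,proj(m,o+R@(np.array(p)/1000)))
```

```text
2.2 [0.5474 0.0891 0.2824] [[ 0.9999 -0.0145 -0.0008]
 [-0.0145 -0.9999 -0.0006]
 [-0.0008  0.0007 -1.    ]] [-2.2785 20.9728 88.0218 -0.0411 71.0496 88.5661]
{'fx': 328.7867029252602, 'fy': 328.7867029252602, 'cx': 255.41022819048518, 'cy': 193.14991473550793, 'T': array([[-0.0155, -0.9578, -0.287 ,  0.6265],
       [-0.9999,  0.0152,  0.0031,  0.0885],
       [ 0.0014,  0.287 , -0.9579,  0.4438],
       [ 0.    ,  0.    ,  0.    ,  1.    ]])}
ribA [[254.6097 199.1265]]
ribB [[254.3904 133.5534]]
plateFL [[206.88   208.6635]]
plateBR [[306.5248 109.8569]]
plateBL [[202.2007 110.1309]]
topBL [[182.2192  59.0352]]
```

View pics/w1.png

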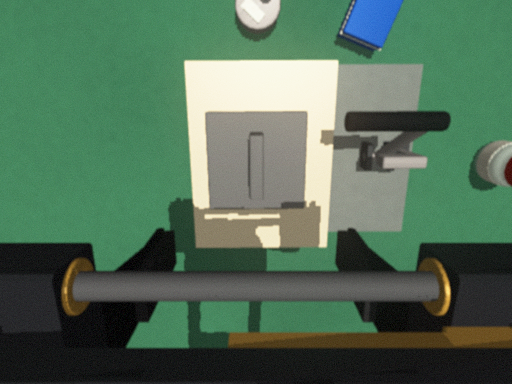

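The wrist view shows the rib at column 256, rows 133-200, and the cream corner at (186, 61). That is about 2 px right of the prediction, so I shift about -2 mm in y and go down.

Request:
drive_tool(
  deltas="87 0 -2 -40 0; 87 0 -2 -80 0; 87 0 -2 -115 0; 87 0 -2 -140 0; 87 0 -2 -155 0; 87 0 -2 -165 0; 87 0 -2 -170 0; 87 0 -2 -172 0; 87 0 -2 -172 0; 87 0 -2 -172 0",
)

```text
time_s: 3.25
position: [0.5485, 0.0883, 0.1114]
tcp_rot: [[1.0, -0.013, 0.002], [-0.013, -1.0, -0.0], [0.002, 0.0, -1.0]]
force: [1.0, -0.6, 0.4]
opening: 0.997
grasp_force: 0.0
```

Request:
drive_tool(
  deltas="50 0 0 0 0; 40 0 0 0 0; 30 0 0 0 0; 25 0 0 0 0; 20 0 0 0 0; 15 0 0 0 0; 10 0 0 0 0; 5 0 0 0 0; 5 0 0 0 0; 5 0 0 0 0; 5 0 0 0 0",
)

```text
time_s: 4.35
position: [0.5478, 0.0884, 0.1106]
tcp_rot: [[1.0, -0.013, 0.0], [-0.013, -1.0, -0.0], [0.0, 0.0, -1.0]]
force: [1.3, 0.2, -0.1]
opening: 0.152
grasp_force: 30.0
```

Request:
drive_tool(
  deltas="5 0 0 5 0; 5 0 0 15 0; 5 0 0 30 0; 5 0 0 45 0; 5 0 0 60 0; 5 0 0 60 0; 5 0 25 60 0; 5 0 55 60 0; 5 0 85 60 0; 5 0 115 60 0; 5 0 145 60 0; 5 0 170 60 0",
)

```text
time_s: 5.55
position: [0.5471, 0.2599, 0.1699]
tcp_rot: [[1.0, -0.013, -0.001], [-0.013, -1.0, -0.0], [-0.001, 0.0, -1.0]]
force: [0.1, -1.0, -2.1]
opening: 0.159
grasp_force: 30.0
```

Request:
drive_tool(
  deltas="5 0 20 0 0; 5 0 30 0 0; 5 0 35 -15 0; 5 0 35 -40 0; 5 0 35 -65 0; 5 0 35 -90 0; 5 0 35 -110 0; 5 0 35 -125 0; 5 0 35 -135 0; 5 0 35 -142 0; 5 0 35 -146 0; 5 0 35 -146 0",
)

```text
time_s: 6.75
position: [0.5479, 0.2934, 0.0245]
tcp_rot: [[1.0, -0.013, 0.0], [-0.013, -1.0, 0.0], [0.0, -0.0, -1.0]]
force: [-0.1, 0.2, -1.9]
opening: 0.161
grasp_force: 30.0
```

Request:
drive_tool(
  deltas="5 0 0 -2 0; 5 0 0 -4 0; 5 0 0 -5 0; 5 0 0 -6 0; 5 0 0 -6 0; 5 0 0 -6 0",
)

```text
time_s: 7.35
position: [0.5478, 0.2934, 0.0186]
tcp_rot: [[1.0, -0.013, 0.0], [-0.013, -1.0, 0.0], [0.0, -0.0, -1.0]]
force: [-0.6, 0.8, -2.1]
opening: 0.159
grasp_force: 30.0
```

Request:
drive_tool(
  deltas="5 0 0 -0.5 0; 5 0 0 -1 0; 5 0 0 -1 0; 5 0 0 -1 0",
)

```text
time_s: 7.75
position: [0.5479, 0.2934, 0.0176]
tcp_rot: [[1.0, -0.013, 0.0], [-0.013, -1.0, 0.0], [0.0, -0.0, -1.0]]
force: [-0.4, -0.1, -2.3]
opening: 0.159
grasp_force: 30.0
```

Request:
drive_tool(
  deltas="5 0 0 -0.5 0; 5 0 0 -1 0; 5 0 0 -1 0; 5 0 0 -1 0",
)

```text
time_s: 8.15
position: [0.5479, 0.2935, 0.0176]
tcp_rot: [[1.0, -0.013, 0.0], [-0.013, -1.0, 0.0], [0.0, -0.0, -1.0]]
force: [-1.5, -0.7, 4.3]
opening: 0.155
grasp_force: 30.0
```

Contact with the bench. Release slowly, then rise.

Request:
drive_tool(
  deltas="16 0 0 0.5 0; 20 0 0 1 0; 26 0 0 1 0; 32 0 0 1 0; 40 0 0 1 0; 46 0 0 1 0; 46 0 0 1 0; 46 0 0 1 0; 46 0 0 1 0",
)

```text
time_s: 9.05
position: [0.5478, 0.2934, 0.0175]
tcp_rot: [[1.0, -0.013, -0.0], [-0.013, -1.0, -0.0], [-0.0, 0.0, -1.0]]
force: [0.1, -0.4, -0.2]
opening: 0.525
grasp_force: 0.0
```

Request:
drive_tool(
  deltas="46 0 0 10 0; 46 0 0 30 0; 46 0 0 60 0; 46 0 0 100 0; 46 0 0 140 0; 46 0 0 180 0; 46 0 0 210 0; 46 0 0 210 0; 46 0 0 210 0",
)

```text
time_s: 9.95
position: [0.5478, 0.2935, 0.2288]
tcp_rot: [[1.0, -0.013, 0.002], [-0.013, -1.0, 0.001], [0.002, -0.001, -1.0]]
force: [-0.7, -1.2, -0.9]
opening: 0.528
grasp_force: 0.0
```

Run:
```python
from h import *
m=imaging.camera_model("wrist"); im=imaging.capture("wrist")
t=imaging.capture("top")
cv2.imwrite("pics/c2.png",np.hstack([im,t])[:,:,::-1][:, ::1]); cv2.imwrite("pics/c2.png",cv2.resize(cv2.imread("pics/c2.png"),(800,300),interpolation=cv2.INTER_AREA))
p=np.array([.5592+.012+.0,.2945,.013]); print(proj(m,p+np.array([[.052,.052,0],[-.052,-.052,0]])), bot.read_state()["position"])
```

```text
[[206.7499  99.3668]
 [298.8062 188.7661]] [0.5466 0.293  0.2264]
```

View pics/c2.png

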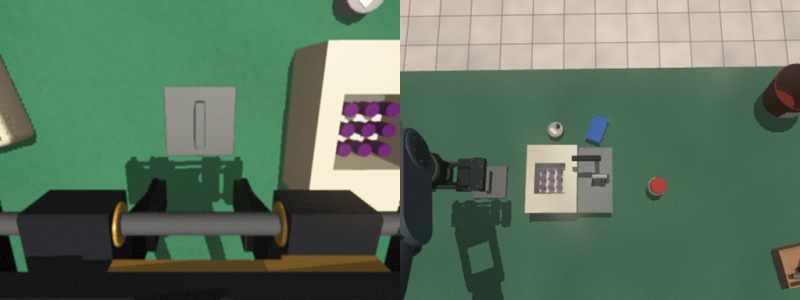

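The wrist view shows the cover flat and rib up on the bench at about (165-235, 88-155); the top view shows the open well with its purple tubes, the catch still closed, and the bystanders untouched. Next the catch: I locate it from the earlier wrist picture while moving over.

Request:
drive_tool(
  deltas="20 0 -20 15 0; 0 1 -60 25 0; 0 2 -100 25 0; 0 3 -140 25 0; 0 4 -180 25 0; 0 5 -220 25 0; 0 6 -260 25 0; 0 6 -290 25 0; 0 6 -305 25 0; 0 6 -312 25 0; 0 6 -312 25 0; 0 6 -312 25 0",
)

```text
time_s: 11.25
position: [0.5536, -0.0173, 0.2521]
tcp_rot: [[1.0, -0.012, -0.001], [-0.012, -1.0, 0.001], [-0.001, -0.001, -1.0]]
force: [-0.3, 0.2, 0.2]
opening: 0.009
grasp_force: 0.0
```

Run:
```python
from h import *
s=bot.read_state(); m=imaging.camera_model("wrist"); im=imaging.capture("wrist")
cv2.imwrite("pics/w3.png",im[:,:,::-1]); print(s["position"],s["opening"],s["time_s"])
o=np.array([.5592,.038,0]); c,sn=np.cos(-.013),np.sin(-.013); R=np.array([[c,-sn,0],[sn,c,0],[0,0,1]])
for n,p in dict(lugF=(-3,-75,125),lugB=(9,-75,125),lugFar=(-3,-119,125),barL=(47,-22,175),barR=(47,-102,175),creamBR=(100,-30,100),tip=((s["position"]-o)*1000)).items(): print(n,proj(m,o+R@(np.array(p)/1000)))
```

```text
[ 0.5536 -0.0173  0.2521] 0.009479365671760338 11.25
lugF [[277.4965 183.2874]]
lugB [[277.7522 170.3632]]
lugFar [[325.964  183.2818]]
barL [[209.5337 134.0252]]
barR [[320.8726 134.0089]]
creamBR [[227.3876  64.2836]]
tip [[256.0675 248.8851]]
```

View pics/w3.png

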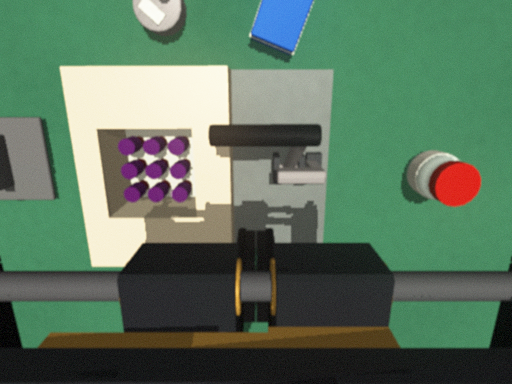

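The wrist view shows the lug at (277-325, 170-183) and the bar at (210-320, 134), matching the prediction within 1-2 px; the closed fingers are left of the lug. Now down beside its end face.

Request:
drive_tool(
  deltas="0 -1 0 -40 0; 0 -1 0 -80 0; 0 -1 0 -110 0; 0 -1 0 -125 0; 0 -1 0 -135 0; 0 -1 0 -140 0; 0 -1 0 -140 0; 0 -1 0 -140 0",
)

```text
time_s: 12.1
position: [0.5536, -0.0185, 0.1134]
tcp_rot: [[1.0, -0.013, 0.002], [-0.013, -1.0, -0.0], [0.002, 0.0, -1.0]]
force: [-0.4, -0.1, -0.9]
opening: 0.007
grasp_force: 0.0
```

Request:
drive_tool(
  deltas="0 0 -4 0 0; 0 0 -8 0 0; 0 0 -13 0 0; 0 0 -18 0 0; 0 0 -23 0 0; 0 0 -28 0 0; 0 0 -33 0 0; 0 0 -38 0 0",
)

```text
time_s: 12.9
position: [0.5528, -0.0571, 0.1125]
tcp_rot: [[1.0, -0.013, -0.0], [-0.013, -1.0, -0.0], [-0.0, 0.0, -1.0]]
force: [-0.6, -0.1, 0.1]
opening: 0.007
grasp_force: 0.0
```

Request:
drive_tool(
  deltas="0 0 -5 0 0; 0 0 -10 0 0; 0 0 -15 0 0; 0 0 -20 0 0; 0 0 -25 0 0; 0 0 -30 0 0; 0 0 -34 0 0; 0 0 -34 0 0; 0 0 -34 0 0",
)

```text
time_s: 13.8
position: [0.5528, -0.0906, 0.1125]
tcp_rot: [[1.0, -0.013, -0.0], [-0.013, -1.0, 0.0], [-0.0, -0.0, -1.0]]
force: [0.6, -0.2, 0.3]
opening: 0.01
grasp_force: 0.0
```

Request:
drive_tool(
  deltas="0 -1 10 10 0; 0 -2 20 40 0; 0 -3 25 80 0; 0 -3 30 120 0; 0 -3 35 150 0; 0 -3 38 150 0; 0 -3 38 150 0; 0 -3 38 150 0",
)

```text
time_s: 14.6
position: [0.5486, -0.0518, 0.2615]
tcp_rot: [[1.0, -0.013, -0.003], [-0.013, -1.0, 0.001], [-0.003, -0.001, -1.0]]
force: [0.3, -0.3, -0.1]
opening: 0.005
grasp_force: 0.0
```

Run:
```python
from h import *
im=imaging.capture("wrist"); cv2.imwrite("pics/w4.png",im[:,:,::-1]); s=bot.read_state(); print(s["position"],s["joint_positions"],s["time_s"])
```

```text
[ 0.5486 -0.052   0.2611] [-17.0361  22.0304  90.0019  -0.0023  68.167   73.7044] 14.65
```

View pics/w4.png

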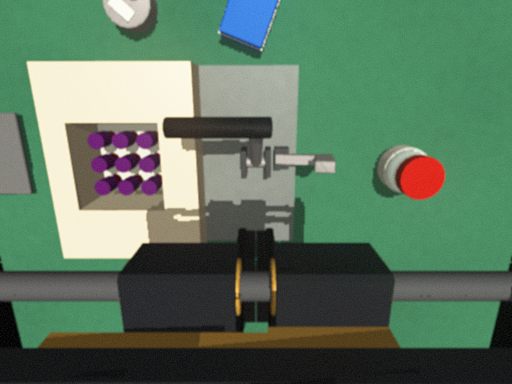

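The catch now lies over to the right at (275-335, 160), and the bar at (165-270, 128) is at rest. Now I turn the tool 90° and go above the bar.

Request:
drive_tool(
  deltas="0 0 0 20 0.14; 0 0 4 35 0.28; 20 5 8 35 0.42; 40 10 12 35 0.57; 60 20 16 35 0.71; 87 30 20 35 0.86; 87 40 26 35 1.0; 87 50 32 35 1.14; 87 57 39 35 1.29; 87 57 39 35 1.43; 87 57 39 35 1.57; 87 57 39 35 1.57",
)

```text
time_s: 15.85
position: [0.6061, -0.0136, 0.2956]
tcp_rot: [[0.015, 1.0, -0.004], [1.0, -0.015, 0.001], [0.001, -0.004, -1.0]]
force: [0.4, -0.2, -0.5]
opening: 0.831
grasp_force: 0.0
```

Request:
drive_tool(
  deltas="87 0 0 -10 0; 87 0 0 -30 0; 87 0 0 -60 0; 87 0 0 -90 0; 87 0 0 -115 0; 87 0 0 -130 0; 87 0 0 -138 0; 87 0 0 -140 0; 87 0 0 -140 0; 87 0 0 -140 0",
)

```text
time_s: 16.85
position: [0.6075, -0.0137, 0.1584]
tcp_rot: [[0.014, 1.0, 0.002], [1.0, -0.014, -0.0], [-0.0, 0.002, -1.0]]
force: [0.0, 0.4, -0.7]
opening: 0.999
grasp_force: 0.0
```

Request:
drive_tool(
  deltas="70 -2 0 -3 0; 55 -2 0 -3 0; 45 -2 0 -3 0; 35 -2 0 -3 0; 28 -2 0 -3 0; 22 -2 0 -3 0; 16 -2 0 -3 0; 10 -2 0 -3 0; 5 -2 0 -3 0; 5 -2 0 -3 0; 5 -2 0 -3 0; 5 -2 0 -3 0",
)

```text
time_s: 18.05
position: [0.6045, -0.0136, 0.1545]
tcp_rot: [[0.014, 1.0, -0.001], [1.0, -0.014, 0.0], [-0.0, -0.001, -1.0]]
force: [-1.7, 1.0, 1.3]
opening: 0.166
grasp_force: 30.0
```

Request:
drive_tool(
  deltas="5 -5 0 2 0; 5 -11 0 4 0; 5 -16 0 6 0; 5 -22 0 7 0; 5 -27 0 8 0; 5 -33 0 9 0; 5 -39 0.5 10 0; 5 -45 0.5 10 0; 5 -50 0.5 10 0; 5 -56 1 9.5 0; 5 -56 1 9.5 0",
)

```text
time_s: 19.15
position: [0.5561, -0.0132, 0.1676]
tcp_rot: [[0.015, 1.0, 0.019], [1.0, -0.015, -0.002], [-0.001, 0.019, -1.0]]
force: [8.1, 2.2, 3.5]
opening: 0.171
grasp_force: 30.0
```

Request:
drive_tool(
  deltas="5 -6 0 -1 0; 5 -11 0 -2 0; 5 -17 0 -2.5 0; 5 -23 0 -4 0; 5 -28 0 -6 0; 5 -34 0.5 -8 0; 5 -39 0.5 -10 0; 5 -44 0.5 -12.5 0; 5 -49 0.5 -15.5 0; 5 -52 0.5 -17 0; 5 -52 0.5 -17 0; 5 -52 0.5 -17 0",
)

```text
time_s: 20.35
position: [0.5033, -0.0126, 0.1508]
tcp_rot: [[0.015, 1.0, 0.016], [1.0, -0.015, -0.002], [-0.002, 0.016, -1.0]]
force: [5.7, 1.7, 12.7]
opening: 0.17
grasp_force: 30.1
```

Run:
```python
from h import *
a=imaging.capture("scene"); t=imaging.capture("top"); s=bot.read_state(); print(s["position"],s["force"],s["grasp_force"],s["opening"],s["time_s"])
f=lambda i:cv2.resize(i,(400,400),interpolation=cv2.INTER_CUBIC)
cv2.imwrite("pics/end.png",np.hstack([f(a[110:270,150:350]),f(t[140:300,110:310])])[:,:,::-1])
```

```text
[ 0.5033 -0.0126  0.1508] [ 4.8474  4.2533 12.569 ] 30.138494074344635 0.1720910474131409 20.45
```

View pics/end.png

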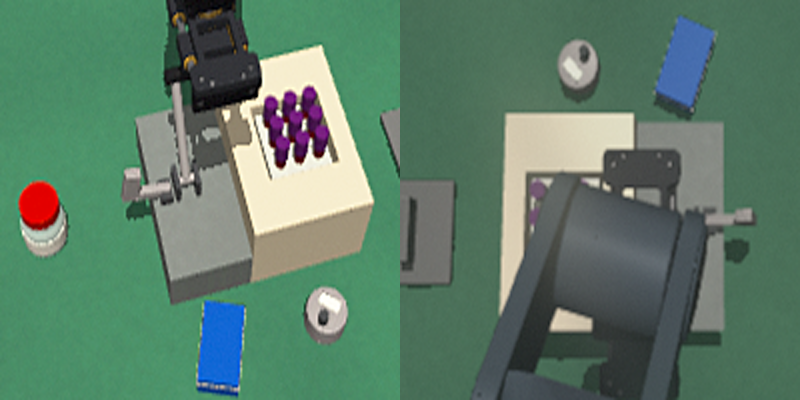

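The scene view shows the lever pulled forward in the fingers, the catch open at (125-200, 185) and the tubes raised (left view, around (295, 125)). By displacement the lever is at about 0.9 rad, so I pull on to the stop.

Request:
drive_tool(
  deltas="5 -3 0 -1.5 0; 5 -6 0 -3 0; 5 -9 0 -4.5 0; 5 -12 0 -6 0; 5 -12 0 -6 0; 5 -12 0 -6 0; 5 -12 0 -6 0",
)

```text
time_s: 21.15
position: [0.4947, -0.0127, 0.145]
tcp_rot: [[0.016, 1.0, 0.023], [1.0, -0.016, -0.002], [-0.002, 0.023, -1.0]]
force: [12.0, 5.8, 8.3]
opening: 0.167
grasp_force: 30.0
```

Request:
drive_tool(
  deltas="5 -1 0 0 0; 5 -2 0 0 0; 5 -2 0 0 0; 5 -2 0 0 0; 5 -2 0 0 0; 5 -2 0 0 0; 5 -2 0 0 0; 5 -2 0 0 0",
)

```text
time_s: 21.95
position: [0.4947, -0.0127, 0.145]
tcp_rot: [[0.017, 0.999, 0.027], [1.0, -0.017, -0.002], [-0.002, 0.027, -1.0]]
force: [14.5, 6.4, 4.5]
opening: 0.17
grasp_force: 30.0
```

```bash
python3 -c "
from rig import bot
s=bot.read_state(); print(s['position'],s['force'],s['grasp_force']); print(bot.hand_in())"
```

```text
[ 0.49466251 -0.01273694  0.14502791] [14.46638449  6.43889787  4.46421404] 30.04463218152523
the job is handed in; nothing more can be done
None
```

I handed the job in at about 22 s with the cover flat and rib up on the bench, the catch open, and the gripper holding the lever at its front stop with the tubes raised; the judge returned no verdict.

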